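# Set the bench up for pouring plates

### The arm

A 7-joint arm with a two-finger parallel gripper is mounted at the origin on the work surface. World frame = base frame: x ahead of the robot, y to its left, z up, the work surface at z = 0. Lengths are in mm, angles in rad, forces in N, time in s.
With the tool pointing down it reaches from about 425 to 875 mm from the base axis. Payload 8.4 kg.
Tool frame: the origin (TCP) lies midway between the tips of the shut fingers; the grasp point (between the pads) lies 19 mm behind it; z points along the fingers, y is the line along which they close (so a half turn about z gives the same grasp; the last joint's range is limited). The gripper opens to 85 mm and grips with 20 to 120 N. Pads are 22 mm wide; open, the fingers measure 114 mm over their backs; the gripper's body (76 mm by 85 mm) begins 54 mm behind the grasp point. The pads swing forward as they close: fully open they stand 13 mm farther back than shut.
Start: joints at [-1.294, 0.333, 0.04, 1.465, -0.013, 1.343, -0.059], TCP at [238.559, 604.608, 194.108] pointing down, gripper open.
Joint ranges: [-2.58, 2.58], [-0.38, 2.09], [-1.3, 1.39], [0.25, 2.4], [-1.5, 4.64], [0.08, 2.09], [-2.65, 2.65]. Speed limits (rad/s): [2.22, 2.22, 2.79, 2.79, 3.14, 3.14, 3.14].

### API

Orientations are given as a rotation vector (axis times angle).
In Python, from plant import manip gives the robot as it stands.
- The arm moves only by the tool servo_tool, never from a script. Its argument "rows" is a list of rows, each a list of 7 numbers: the opening, from -1 (shut) to 1 (fully open), then the shift along the world's x, y, z in cm, then the turn, a rotation vector about the world's x, y, z in degrees. A call has 1 to 8 rows; each row shifts and turns the commanded pose from where the row before left it; what a row does not reach is not made up. A row lasts 1/8 s, in which the tool goes at most 62.5 mm and 10.7 degrees, less where a joint would pass 70% of its speed; a pose out of reach is approached as far as the arm can. A call is refused whole if a number of a shift passes 6.25 or a number of a turn 10.7, either way. A call with a gripper value outside its range is refused whole. The fingers move at their own pace and stop on an object; "grip_force" is the grip in N (left out, the last holds). Time passes only in rows, so rows that do not move let the fingers close. It gives the time, the measured TCP pose, the force, the opening and the grip force at its end, in the units of the state.
- manip.get_state(): the state, without advancing time (a new reading comes with each control period).
- manip.read_camera(name): name is "scene" or "top"; returns the picture (480x640x3 uint8, red, green, blue); there is no depth.
- manip.get_calibration(name): a dict with "fx", "fy", "cx", "cy" (pixels), "dist" ([k1, k2, p1, p2, k3] as OpenCV has them; the pictures are not rectified), "extrinsics" (4x4, takes a point from camera to world coordinates). Camera axes: x right, y up, looking along -z (the intrinsics and any distortion apply to the point x, -y, -z); pixel columns grow to the right and rows downward; lengths in mm; the calibration is good to about 2 mm. A picture is of the moment at which its call begins. get_calibration takes no time and is no camera call.
- manip.sign_off(): hands the job in; it is judged then, once.
The state is a dict: "t": time; "joint_positions": joint angles; "joint_vel": joint speeds; "joint_efforts": joint torques, N m; "ee_pos": TCP position; "eef_rot": TCP orientation; "contact_force": force on the tool from outside, world axes, zero at the start; "moment": the same for the moment, N m; "grip_width": finger opening in mm; "grasp_force": force on a finger pad.
Only numpy, scipy, OpenCV 4.12 (cv2) and the standard library are available. Lean on these libraries where they do the work, as an engineer would, in place of code of your own. Each camera call takes 0.05 s, during which the arm holds its last target. There are 200 camera calls.

### The job

Get the bench ready for pouring plates: the medium bottle has fallen over in its steel tray, so stand it upright again, back against the tray's upright wall; take the timer off the turntable and lay it flat on the bench well clear of it, and stack all the lidded dishes on the turntable's platter in one neat pile centred on it. Once bottle, timer and dishes are in place, and not before, swing the pump-head lever all the way over to the right to close the head. Leave the racks and the beaker where they are.

Things in the scene. Friction and masses are not known exactly. Their poses are not given: they have to be found in the camera images.
- dish1: lidded culture dish, milky white, round and flat: lid 60 mm diameter from 7 to 17 mm height, bottom part 55 mm diameter from 0 to 8 mm height, 17 mm tall in all, 35 g; origin at the centre of its underside, z up through the lid. Four to six of the six dishes are present, lying lid up on the bench; one that gets knocked upside down may be stacked as it lies (None: absent, or held)
- dish2: lidded culture dish, milky white, round and flat: lid 60 mm diameter from 7 to 17 mm height, bottom part 55 mm diameter from 0 to 8 mm height, 17 mm tall in all, 35 g; origin at the centre of its underside, z up through the lid. Four to six of the six dishes are present, lying lid up on the bench; one that gets knocked upside down may be stacked as it lies (None: absent, or held)
- dish3: lidded culture dish, milky white, round and flat: lid 60 mm diameter from 7 to 17 mm height, bottom part 55 mm diameter from 0 to 8 mm height, 17 mm tall in all, 35 g; origin at the centre of its underside, z up through the lid. Four to six of the six dishes are present, lying lid up on the bench; one that gets knocked upside down may be stacked as it lies (None: absent, or held)
- dish4: lidded culture dish, milky white, round and flat: lid 60 mm diameter from 7 to 17 mm height, bottom part 55 mm diameter from 0 to 8 mm height, 17 mm tall in all, 35 g; origin at the centre of its underside, z up through the lid. Four to six of the six dishes are present, lying lid up on the bench; one that gets knocked upside down may be stacked as it lies (None: absent, or held)
- dish5: lidded culture dish, milky white, round and flat: lid 60 mm diameter from 7 to 17 mm height, bottom part 55 mm diameter from 0 to 8 mm height, 17 mm tall in all, 35 g; origin at the centre of its underside, z up through the lid. Four to six of the six dishes are present, lying lid up on the bench; one that gets knocked upside down may be stacked as it lies (None: absent, or held)
- dish6: lidded culture dish, milky white, round and flat: lid 60 mm diameter from 7 to 17 mm height, bottom part 55 mm diameter from 0 to 8 mm height, 17 mm tall in all, 35 g; origin at the centre of its underside, z up through the lid. Four to six of the six dishes are present, lying lid up on the bench; one that gets knocked upside down may be stacked as it lies (None: absent, or held)
- platter_centre (a point): centre of the top face of the turntable's round aluminium platter, 100 mm diameter, 8 mm thick, top 45 mm above the bench; the platter turns freely about its upright axis and stands on a grey round foot 120 mm in diameter, 12 mm high, fixed to the bench
- turntable: the turntable's fixed foot; origin at the centre of its underside on the bench, below platter_centre, z up
- bottle: square milky-white medium bottle with a red screw cap, 0.2 to 0.4 kg: body 62 x 62 mm and 105 mm tall, a short narrowing neck, then a round cap 42 mm in diameter from 118 to 145 mm above the base; most of its weight is in the lower half. Origin at the centre of its base, z from base to cap. It starts lying flat on one side in the tray, with its base 25 to 70 mm from the tray's wall and its cap towards the robot
- tray: steel bottle tray fixed to the bench: flat sheet 240 mm (along its x) by 170 mm (along y), 3 mm thick, no lips at the front and sides, and at its far end (+x) an upright wall 70 mm high and 3 mm thick, whose inner face lies at x = 117 mm; origin at the centre of the underside
- pump: peristaltic pump fixed to the bench, its front facing about the robot: white drive cabinet 170 mm wide and 122 mm high (x from 25 to 205 mm), and before it the dark pump head, 80 mm wide, 102 mm high (x from -24 to 23 mm). Origin on the bench under the middle of the head; x points into the cabinet, y to the left as seen from the robot, z up
- pump_lever (a joint): angle of the lever on top of the pump head. The lever is 75 mm long from its pivot to its black grip and swings in an upright plane along the pump's front, about an axis along the pump's x. At 0 it leans 0.6 rad from upright to the left (+y of the pump); the value grows as it swings over the top to the right, to the stop at 2.1 rad (head closed), where it lies nearly level, 0.07 rad above. It starts between 0 and 0.4, stays where it is left and needs about 2 N at the grip
- lever_grip (a point): centre of the lever's black round grip, 18 mm in diameter, 30 mm long along the pump's x
- lever_pivot (a point): pivot of the lever, 112 mm above the bench, in the plane of the lever's swing
- tip_rack: blue tip rack, 85 x 125 mm, 45 mm high with white tips standing 22 mm above it, behind the turntable; leave alone. Origin under its centre
- tube_rack: orange tube rack of the same size, behind the dishes; leave alone. Origin under its centre
- timer: white round digital timer, 50 mm diameter, 20 mm high (display to 21 mm), 60 g, left lying on the platter within about 20 mm of its centre, display up. Origin under its centre, z up
- beaker: clear plastic beaker, 52 mm diameter, 65 mm high, at the right front; leave alone. Origin under its centre
Not all that is in view belongs to the job. What is shaped like the dish4 but turquoise is not meant. What is shaped like the dish2 but pink is not meant.

How it is judged (in metres and radians):
On the way, in this order (a step that is already met when the one before it is completed fails the run):
1. the bottle stands upright against the tray's wall, the timer lies on the bench and all the dishes are stacked on the platter (horizontal distance between each of dish1, dish2, dish3, dish4, dish5, dish6 and platter_centre below 0.008 m and z of each of dish1, dish2, dish3, dish4, dish5, dish6 in the frame of platter_centre above -0.004 m and angle between the z axis of each of dish1, dish2, dish3, dish4, dish5, dish6 and the z axis of turntable, either way round below 0.08 rad and linear speed of each of dish1, dish2, dish3, dish4, dish5, dish6, bottle, timer below 0.02 m/s and angle between bottle's own z axis and vertical below 0.08 rad and x of bottle in the frame of tray above 0.065 m and y of bottle in the frame of tray between -0.06 and 0.06 m and z of bottle in the frame of tray below 0.01 m and horizontal distance between timer and platter_centre above 0.08 m and height (world z) of timer below 0.03 m and angle between the z axis of timer and the z axis of turntable, either way round below 0.1 rad), for 0.3 s.
2. the pump-head lever is swung fully over to the right (value of joint pump_lever above 1.95 rad), for 0.2 s.
At the end, for the whole second after the job is handed in: All dishes lie flat in one pile on the platter, each within 8 mm of its axis; the timer lies flat on the bench over 80 mm from it; the bottle stands upright on the tray, under 20 mm from the wall and 60 mm off its middle line; all at rest; lever within 0.15 rad of its stop (all of step 1 and value of joint pump_lever above 1.95 rad); the robot touches nothing.
It fails at once if the blue tip rack is pushed away (over 40 mm) or tipped over (distance of tip_rack from where it was at the start of the episode above 0.04 m or angle between tip_rack's own z axis and vertical above 0.5 rad).
It fails at once if the orange tube rack is pushed away (over 40 mm) or tipped over (distance of tube_rack from where it was at the start of the episode above 0.04 m or angle between tube_rack's own z axis and vertical above 0.5 rad).
It fails at once if the beaker is pushed away (over 40 mm) or tipped over (distance of beaker from where it was at the start of the episode above 0.04 m or angle between beaker's own z axis and vertical above 0.5 rad).
Of dish1, dish2, dish3, dish4, dish5, dish6 only 4 to 6 are there at a start; the rules pass over those that are not, and their reading is None.
At some moment in a run one of bottle, dish1, dish2, dish3, dish4, dish5, dish6 may be knocked a few centimetres aside while the robot is not near it.
Once in a run the grip may slacken for a moment while it holds something.
It also fails if it takes over 210 s, if anything falls off the work surface, if the arm or the gripper's body presses on something with over 40 N, if the wrist force passes 120 N, or if a joint passes its speed limit or range.

## Working session

There is one attempt and no reset: what is moved stays moved. The work goes in short steps, Python scripts to look and compute and a tool call to move; the robot and the scene stay as the last step left them, time stands still between calls to the robot, and variables do not carry over. Pictures are saved under pics/ and viewed, at most 14 in all, crops included, and the job is handed in when it is done.

Besides the shell and the picture viewer there is one more tool, called after "Emit:" by a JSON object that holds its "method" and its "body". servo_tool: Moves the arm, as the interface text tells. Its arguments: {"type":"object","properties":{"rows":{"type":"array"},"grip_force":{"type":"number"}},"required":["rows"]}

```bash
mkdir -p pics; cat > h.py <<'E'
import numpy as np, cv2
from plant import manip
def cam(n):
    c=manip.get_calibration(n);K=np.array([[c["fx"],0,c["cx"]],[0,c["fy"],c["cy"]],[0,0,1.]])
    return K,np.array(c["dist"],float),np.array(c["extrinsics"],float)
def ray(n,uv):
    K,d,T=cam(n);p=cv2.undistortPoints(np.array(uv,float).reshape(-1,1,2),K,d).reshape(-1,2)
    v=np.c_[p[:,0],-p[:,1],-np.ones(len(p))]@T[:3,:3].T
    return T[:3,3],v
def onz(n,uv,z):
    o,v=ray(n,uv);s=(z-o[2])/v[:,2];return o+s[:,None]*v
def proj(n,P):
    K,d,T=cam(n);q=(np.array(P,float).reshape(-1,3)-T[:3,3])@T[:3,:3];q=q*[1,-1,-1]
    return cv2.projectPoints(q.reshape(-1,1,3),np.zeros(3),np.zeros(3),K,d)[0].reshape(-1,2)
def snap(n,f=None):
    im=cv2.cvtColor(manip.read_camera(n),cv2.COLOR_RGB2BGR)
    if f: cv2.imwrite("pics/"+f,im)
    return im
def st():
    s=manip.get_state();print(s["t"],np.round(s["ee_pos"],1),np.round(s["eef_rot"],3),np.round(s["contact_force"],1),s["grip_width"],s["grasp_force"]);return s
E
python3 - <<'E'
from h import *
st()
for n in("scene","top"):
    snap(n,n+"0.png");print(n,np.round(cam(n)[2],2).tolist(),cam(n)[0][0,0])
E
```

```text
0.0 [238.4 604.2 193.2] [-5.870e-01 -3.086e+00  3.000e-03] [-0.5 -0.   0.2] 85.65748619122671 0.0
scene [[-0.45, -0.61, 0.65, 1225.84], [0.89, -0.31, 0.33, 306.96], [0.0, 0.73, 0.68, 791.55], [0.0, 0.0, 0.0, 1.0]] 511.8490628058608
top [[-0.0, 1.0, -0.06, 504.68], [-1.0, -0.0, 0.03, 6.32], [0.03, 0.06, 1.0, 1180.2], [0.0, 0.0, 0.0, 1.0]] 463.97174380023677
```

View pics/scene0.png

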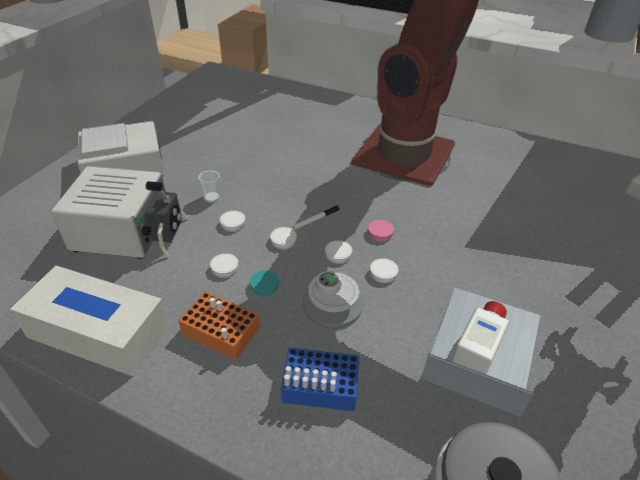

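View pics/top0.png

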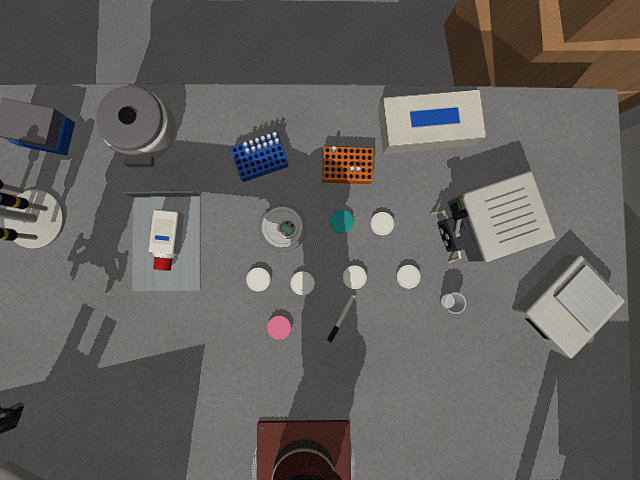

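The top view shows five white dishes, at (258,279), (302,283), (355,277), (408,276) and (382,223). The turquoise dish at (342,221) and the pink one at (279,328) have the wrong colour. The timer is on the turntable at about (283,228), the bottle at (162,240), and the pump head and lever at (448,230).

```bash
cat > meas.py <<'E'
from h import *
def dishes(im,zt=17,box=(200,180,470,320)):
    hsv=cv2.cvtColor(im,cv2.COLOR_BGR2HSV)
    m=((hsv[...,1]<45)&(hsv[...,2]>150)).astype(np.uint8)
    m2=((hsv[...,1]<60)&(hsv[...,2]>np.clip(cv2.medianBlur(hsv[...,2],51).astype(int)+35,0,255))).astype(np.uint8)
    out=[]
    n,l,s,c=cv2.connectedComponentsWithStats(m2)
    for i in range(1,n):
        if s[i,4]>250 and s[i,4]<800 and box[0]<c[i][0]<box[2] and box[1]<c[i][1]<box[3]:
            ct=cv2.findContours((l==i).astype(np.uint8),0,2)[0][0];(x,y),r=cv2.minEnclosingCircle(ct)
            out.append(((x,y),r,s[i,4]))
    return out
E
python3 - <<'E'
from meas import *
im=cv2.imread("pics/top0.png");sc=cv2.imread("pics/scene0.png")
for (c,r,a) in dishes(im):print(np.round(c,1),round(r,1),a,onz("top",[c],17).round(1)[0])
R=lambda I,x0,y0,w,h:cv2.resize(I[y0:y0+h,x0:x0+w],(400,300),interpolation=2)
cv2.imwrite("pics/m1.png",np.vstack([np.hstack([R(im,240,190,80,60+0),R(im,110,180,120,90)]),np.hstack([R(im,410,180,100,75),R(sc,110,160,120,90)])]))
E
```

```text
[381.8 223.3] 11.8 433 [ 608.3 -200.1   17. ]
[276.5 231.5] 18.4 439 [588.   65.7  17. ]
[408.  276.5] 11.9 441 [ 474.  -264.8   17. ]
[354.3 276.8] 11.9 438 [ 474.  -129.1   17. ]
[257.7 279. ] 12.0 452 [469.3 112.4  17. ]
```

View pics/m1.png

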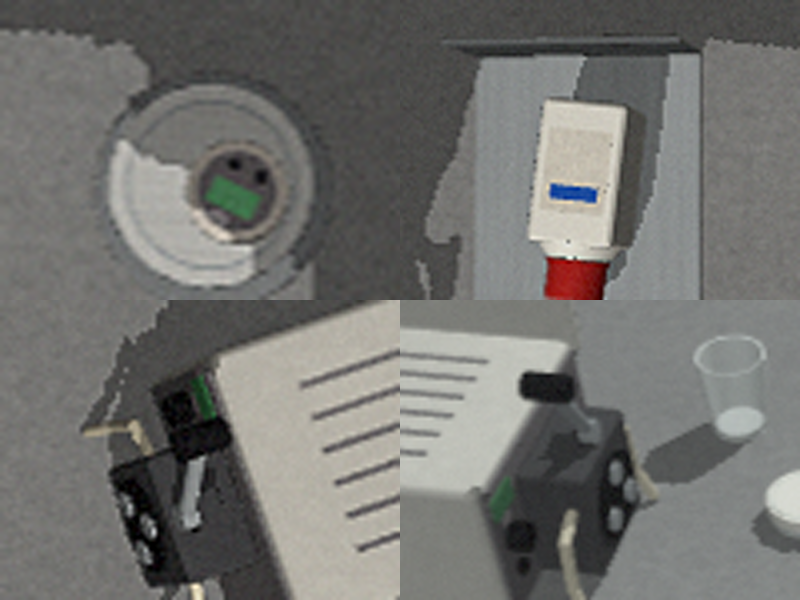

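The crops show the platter circle centred at about (282,227), the timer off-centre at (287.5,228), and the bottle with its cap towards the robot. The lever grip is at (460,214) leaning away from the robot, with its pivot at about (457,235). Closing the lever therefore swings it towards -x.

```bash
python3 - <<'E'
from h import *
im=cv2.imread("pics/top0.png");sc=cv2.imread("pics/scene0.png")
c=lambda X,Y,x0,y0,s:[x0+X/s-.5,y0+Y/s-.5]
def p(n,uv,z):print(n,onz("top",[uv],z)[0].round(1))
p("platter",c(210,186,240,190,5),45)
for e in((107,186),(313,186),(210,85),(210,287)):p(" edge",c(*e,240,190,5),45)
p("timer",c(237,191,240,190,5),65)
for e in((143,100),(228,103),(130,240),(208,247)):p("body",c(*e,110,180,10/3),65)
h=cv2.cvtColor(im,cv2.COLOR_BGR2HSV);m=((h[...,1]>150)&((h[...,0]<8)|(h[...,0]>172)));m[:,:140]=0;m[:,190:]=0;m[:180]=0;m[300:]=0
y,x=np.nonzero(m);print("cap px",x.min(),x.max(),y.min(),y.max());p("cap",[x.mean(),y.mean()],48)
for e in((78,55),(302,55)):p("tray top",c(*e,110,180,10/3),3)
p("wall top L",c(55,42,110,180,10/3),73);p("wall top R",c(290,42,110,180,10/3),73)
for uv in((133,291),(200,291)):p("tray front",uv,3)
p("pivot",c(190,220,410,180,4),112);p("grip",c(200,138,410,180,4),180)
h=cv2.cvtColor(im,cv2.COLOR_BGR2HSV);m=(h[...,2]>np.clip(cv2.medianBlur(h[...,2],51),0,150)+15)&(h[...,1]<60)
# dish half in shade
g=cv2.GaussianBlur(im[262:304,280:324],(3,3),0);e=cv2.Canny(g,60,140)
print(cv2.HoughCircles(cv2.resize(cv2.cvtColor(im[258:308,276:328],6),None,fx=6,fy=6,interpolation=2),3,1.5,300,param1=100,param2=15,minRadius=62,maxRadius=80))
# grip triangulate: top vs scene pixel
o1,v1=ray("top",[c(200,138,410,180,4)]);o2,v2=ray("scene",[c(147,87,110,160,10/3)])
A=np.c_[v1[0],-v2[0]];s=np.linalg.lstsq(A,o2-o1,rcond=None)[0];a=o1+s[0]*v1[0];b=o2+s[1]*v2[0];print("grip tri",a.round(1),b.round(1))
# cabinet left edge direction top z122
P=onz("top",[c(220,60,410,180,4),c(290,295,410,180,4)],122);print("cab edge",P.round(1))
E
```

```text
platter [597.7  52.   45. ]
 edge [597.8 102.4  45. ]
 edge [597.7   1.5  45. ]
 edge [647.6  52.1  45. ]
 edge [548.2  52.   45. ]
timer [593.7  38.2  65. ]
body [638.  361.9  65. ]
body [635.8 300.5  65. ]
body [537.  369.2  65. ]
body [531.9 313.2  65. ]
cap px 154 172 257 269
cap [508.4 341.   48. ]
tray top [680.1 432.    3. ]
tray top [679.9 261.    3. ]
wall top L [679.1 423.5  73. ]
wall top R [678.9 254.6  73. ]
tray front [439.6 426.6   3. ]
tray front [439.3 258.3   3. ]
pivot [ 573.6 -359.6  112. ]
grip [ 614.3 -343.   180. ]
[[[156.75 150.75  71.45]]]
grip tri [ 614.5 -343.6  178.1] [ 613.6 -342.3  177.6]
cab edge [[ 666.3 -376.2  122. ]
 [ 529.4 -413.9  122. ]]
```

Emit:
{"method": "servo_tool", "body": {"rows": [[1, 3.4, -3.3, 0, 0, 0, 2], [1, 3.4, -3.3, 0, 0, 0, 2], [1, 3.4, -3.3, 0, 0, 0, 2], [1, 3.4, -3.3, -1, 0, 0, 2], [1, 3.4, -3.2, -1.5, 0, 0, 2], [1, 3.4, -3.2, -1.5, 0, 0, 2], [1, 3.3, -3.2, -1.5, 0, 0, 2], [1, 3.1, -3.2, -1.5, 0, 0, 2]], "grip_force": 25}}

```text
t: 1.1
ee_pos: [507.4, 343.3, 123.3]
eef_rot: [-0.15, -3.138, 0.001]
contact_force: [0.0, 0.6, -0.9]
grip_width: 85.7
grasp_force: 0.0
```

```bash
python3 - <<'E'
from h import *
st();im=snap("scene","s1.png")
cv2.imwrite("pics/s1c.png",cv2.resize(im[200:420,380:580],None,fx=2.7,fy=2.7))
E
```

```text
1.1 [507.4 343.3 123.3] [-1.500e-01 -3.138e+00  1.000e-03] [ 0.   0.6 -0.9] 85.66907034320404 0.0
```

View pics/s1c.png

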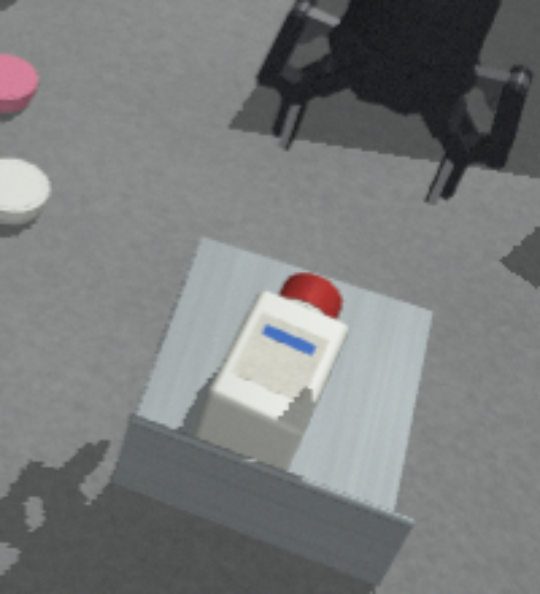

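The gripper is lined up over the cap, with the fingers either side of it (red cap at about (312,293) in the crop). I'm going down to grip it.

Emit:
{"method": "servo_tool", "body": {"rows": [[1, 0, 0, -4, 0, 0, 0], [1, 0, 0, -4, 0, 0, 0], [1, 0, 0, -2, 0, 0, 0], [1, 0, 0, -1, 0, 0, 0], [-1, 0, 0, 0, 0, 0, 0], [-1, 0, 0, 0, 0, 0, 0], [-1, 0, 0, 0, 0, 0, 0], [-1, 0, 0, 0, 0, 0, 0]], "grip_force": 25}}

```text
t: 2.15
ee_pos: [506.7, 345.3, 15.6]
eef_rot: [0.151, 3.138, 0.002]
contact_force: [-9.9, -3.7, 26.1]
grip_width: 12.7
grasp_force: 18.4
```

```bash
python3 - <<'E'
from h import *
st();im=snap("scene");t=snap("top")
cv2.imwrite("pics/s2c.png",np.hstack([cv2.resize(im[200:420,380:580],(400,440)),cv2.resize(t[180:320,100:227],(400,440))]))
E
```

```text
2.15 [506.7 345.3  15.6] [1.510e-01 3.138e+00 2.000e-03] [-9.9 -3.7 26.1] 12.680882030485236 18.39167207479477
```

View pics/s2c.png

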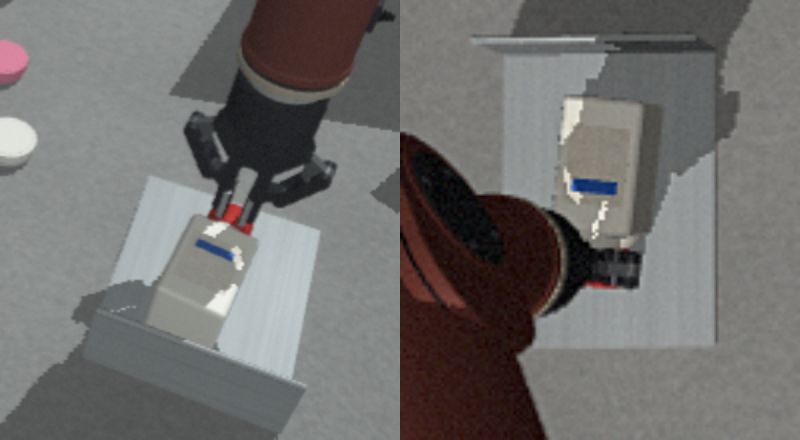

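```bash
python3 - <<'E'
from h import *
im=snap("scene")
cv2.imwrite("pics/s3c.png",cv2.resize(im[250:370,440:560],(600,600),interpolation=2))
print(proj("scene",[[506.7,345.3,15.6],[506.7,345.3,34.6],[506,344,34],[506,344,55],[637,331,65],[637,331,3]]).round(1))
E
```

```text
[[490.4 320.2]
 [492.9 313.9]
 [492.2 313.6]
 [495.  306.4]
 [472.8 352.6]
 [465.  373.1]]
```

View pics/s3c.png

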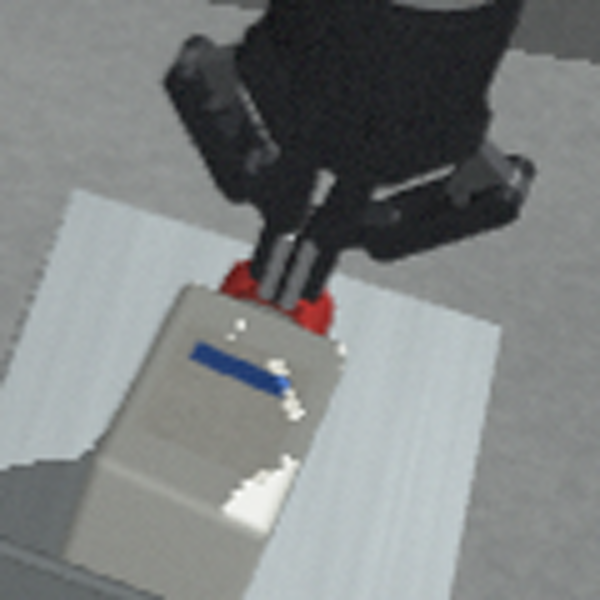

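```bash
python3 - <<'E'
from h import *
for z in(110,123,136,150,165):print(z,proj("scene",[[507.4,343.3,z]]).round(1), proj("scene",[[503,385,z],[512,301,z]]).round(0).tolist())
E
```

```text
110 [[502.2 286.9]] [[527.0, 293.0], [478.0, 281.0]]
123 [[504.1 281.9]] [[529.0, 288.0], [480.0, 276.0]]
136 [[506.  276.9]] [[531.0, 283.0], [481.0, 271.0]]
150 [[508.2 271.4]] [[533.0, 278.0], [483.0, 265.0]]
165 [[510.6 265.3]] [[536.0, 271.0], [485.0, 259.0]]
```

The finger tips are pinching the top of the cap, so the real tips sit higher than I assumed. I'll open, lift off, and touch down on bare bench to find the true tip height.

Emit:
{"method": "servo_tool", "body": {"rows": [[1, 0, 0, 0.5, 0, 0, 0], [1, 0, 0, 2, 0, 0, 0], [1, 0, 0, 5, 0, 0, 0], [-1, 1, -5, 3, 0, 0, 0], [-1, 2, -6, 0, 0, 0, 0], [-1, 2, -5, -3, 0, 0, 0], [-1, 0, 0, -4, 0, 0, 0], [-1, 0, 0, 0, 0, 0, 0]]}}

```text
t: 3.3
ee_pos: [554.4, 184.2, 47.5]
eef_rot: [-0.153, -3.134, 0.003]
contact_force: [0.1, -0.1, -0.2]
grip_width: -0.0
grasp_force: 0.0
```

```bash
python3 - <<'E'
from h import *
s=st();im=snap("scene");t=snap("top")
a=proj("scene",[s["ee_pos"]])[0].round().astype(int);b=proj("top",[s["ee_pos"]])[0].round().astype(int);print(a,b)
R=lambda I,c:cv2.resize(I[c[1]-50:c[1]+50,c[0]-40:c[0]+40],(400,500),interpolation=2)
cv2.imwrite("pics/s4.png",np.hstack([R(im,a),R(t,b)]))
E
```

```text
3.3 [554.4 184.2  47.5] [-1.530e-01 -3.134e+00  3.000e-03] [ 0.1 -0.1 -0.2] -0.015069985323981685 0.0
[405 297] [227 244]
```

View pics/s4.png

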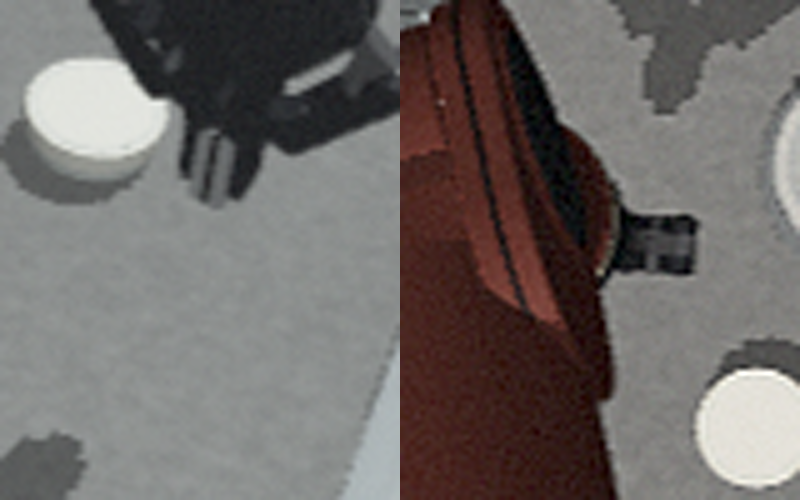

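Emit:
{"method": "servo_tool", "body": {"rows": [[-1, 0, 0, -1.5, 0, 0, 0], [-1, 0, 0, -1.5, 0, 0, 0], [-1, 0, 0, -0.7, 0, 0, 0], [-1, 0, 0, 0, 0, 0, 0]]}}

```text
t: 3.9
ee_pos: [555.8, 185.1, 11.3]
eef_rot: [-0.151, -3.137, 0.001]
contact_force: [-0.2, -0.4, -0.6]
grip_width: 0.1
grasp_force: 0.0
```

Emit:
{"method": "servo_tool", "body": {"rows": [[-1, 0, 0, -0.5, 0, 0, 0], [-1, 0, 0, -0.5, 0, 0, 0], [-1, 0, 0, -0.4, 0, 0, 0], [-1, 0, 0, 0, 0, 0, 0]]}}

```text
t: 4.4
ee_pos: [556.1, 185.2, -2.3]
eef_rot: [-0.152, -3.137, 0.001]
contact_force: [-0.1, 0.0, 0.8]
grip_width: 0.0
grasp_force: 0.0
```

Emit:
{"method": "servo_tool", "body": {"rows": [[-1, 0, 0, -0.4, 0, 0, 0], [-1, 0, 0, -0.4, 0, 0, 0], [-1, 0, 0, -0.3, 0, 0, 0], [-1, 0, 0, 0, 0, 0, 0]]}}

```text
t: 4.9
ee_pos: [556.1, 185.2, -13.2]
eef_rot: [-0.152, -3.137, 0.0]
contact_force: [0.7, -0.8, 0.5]
grip_width: -0.2
grasp_force: 0.0
```

Emit:
{"method": "servo_tool", "body": {"rows": [[-1, 0, 0, -0.3, 0, 0, 0], [-1, 0, 0, -0.2, 0, 0, 0], [-1, 0, 0, -0.2, 0, 0, 0], [-1, 0, 0, 0, 0, 0, 0]]}}

```text
t: 5.4
ee_pos: [556.2, 185.2, -20.1]
eef_rot: [-0.152, -3.138, 0.0]
contact_force: [-0.2, -0.5, 0.7]
grip_width: 0.1
grasp_force: 0.0
```

Emit:
{"method": "servo_tool", "body": {"rows": [[-1, 0, 0, -0.2, 0, 0, 0], [-1, 0, 0, -0.2, 0, 0, 0], [-1, 0, 0, -0.2, 0, 0, 0], [-1, 0, 0, 0, 0, 0, 0]]}}

```text
t: 5.9
ee_pos: [556.2, 185.3, -26.1]
eef_rot: [-0.152, -3.138, 0.0]
contact_force: [-0.2, 0.9, -0.2]
grip_width: 0.2
grasp_force: 0.0
```

Emit:
{"method": "servo_tool", "body": {"rows": [[-1, 0, 0, -0.2, 0, 0, 0], [-1, 0, 0, -0.2, 0, 0, 0], [-1, 0, 0, -0.2, 0, 0, 0], [-1, 0, 0, 0, 0, 0, 0]]}}

```text
t: 6.4
ee_pos: [556.2, 185.3, -32.1]
eef_rot: [-0.152, -3.138, 0.0]
contact_force: [-0.5, -0.1, 0.1]
grip_width: 0.3
grasp_force: 0.0
```

Emit:
{"method": "servo_tool", "body": {"rows": [[-1, 0, 0, -0.2, 0, 0, 0], [-1, 0, 0, -0.2, 0, 0, 0], [-1, 0, 0, -0.2, 0, 0, 0], [-1, 0, 0, 0, 0, 0, 0]]}}

```text
t: 6.9
ee_pos: [556.3, 185.4, -37.0]
eef_rot: [-0.152, -3.138, -0.0]
contact_force: [-4.2, -1.1, 11.2]
grip_width: -0.1
grasp_force: 5.6
```

```bash
python3 - <<'E'
from h import *
s=st();im=snap("scene")
a=proj("scene",[s["ee_pos"]])[0].round().astype(int);print(a,proj("scene",[[556,185,0]]),proj("scene",[[556,185,20]]))
a=[405,310]
cv2.imwrite("pics/s5.png",cv2.resize(im[a[1]-50:a[1]+50,a[0]-40:a[0]+40],(400,500),interpolation=2))
print(manip.get_state()["joint_positions"])
E
```

```text
6.9 [556.3 185.4 -37. ] [-0.152 -3.138 -0.   ] [-4.2 -1.1 11.2] -0.07600168116115681 5.588879202541648
[399 326] [[401.49890776 313.98111653]] [[402.81668729 307.43740458]]
[-0.60228749  0.43940746  0.24874001  1.85659296 -0.13875942  0.86236958
  1.1883749 ]
```

View pics/s5.png

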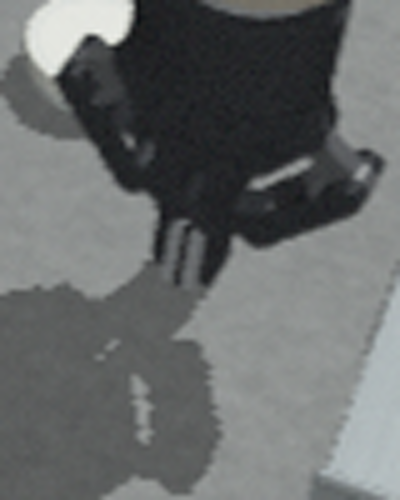

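Bench contact came at a reading of -37, so the shut tips sit about 36.5 mm above the reported z, and I'll correct for that. Next I re-measure the bottle.

```bash
cat >> meas.py <<'E'
def bottle(im):
    h=cv2.cvtColor(im,cv2.COLOR_BGR2HSV);m=((h[...,1]>150)&((h[...,0]<8)|(h[...,0]>172)));m[:,:120]=0;m[:,215:]=0;m[:180]=0;m[300:]=0
    y,x=np.nonzero(m);print("cap px",x.min(),x.max(),y.min(),y.max(),len(x),onz("top",[[x.mean(),y.mean()]],48)[0].round(1),onz("top",[[x.mean(),y.mean()]],148)[0].round(1))
    m=(abs(h[...,0].astype(int)-115)<15)&(h[...,1]>120);m[:,:120]=0;m[:,215:]=0;m[:180]=0;m[300:]=0
    y,x=np.nonzero(m)
    if len(x):print("label",x.mean(),y.mean(),onz("top",[[x.mean(),y.mean()]],65)[0].round(1))
E
python3 - <<'E'
from meas import *
bottle(cv2.imread("pics/top0.png"));bottle(snap("top"))
E
```

```text
cap px 154 172 257 269 201 [508.4 341.   48. ] [508.1 311.4 148. ]
label 161.57894736842104 237.5438596491228 [570.4 338.5  65. ]
cap px 154 214 202 299 1608 [532.3 280.1  48. ] [529.9 256.  148. ]
label 160.1951219512195 237.02439024390245 [571.6 341.9  65. ]
```

Emit:
{"method": "servo_tool", "body": {"rows": [[0.3, 0, 0, 2, 0, 0, 0], [1, 0, 0, 5, 0, 0, 0], [1, 0, 1, 5, 0, 0, 0], [1, -1, 4, 0, 0, 0, 0], [1, -1.5, 5, 0, 0, 0, 0], [1, -1.4, 5, 0, 0, 0, 0], [1, -1, 1, -1, 0, 0, 0], [1, 0, 0, 0, 0, 0, 0]]}}

```text
t: 8.0
ee_pos: [506.3, 345.4, 71.8]
eef_rot: [-0.149, -3.137, 0.002]
contact_force: [-0.1, -0.6, -0.7]
grip_width: 85.4
grasp_force: 0.0
```

Emit:
{"method": "servo_tool", "body": {"rows": [[1, 0, 0, -3, 0, 0, 0], [1, 0, 0, -3, 0, 0, 0], [1, 0, 0, -2, 0, 0, 0], [1, 0, 0, -1.6, 0, 0, 0], [-1, 0, 0, 0, 0, 0, 0], [-1, 0, 0, 0, 0, 0, 0], [-1, 0, 0, 0, 0, 0, 0], [-1, 0, 0, 0, 0, 0, 0]], "grip_force": 25}}

```text
t: 9.0
ee_pos: [508.1, 345.7, -22.7]
eef_rot: [0.152, 3.137, 0.002]
contact_force: [-0.7, -1.3, 6.2]
grip_width: 41.1
grasp_force: 25.5
```

Emit:
{"method": "servo_tool", "body": {"rows": [[-1, -2, 0.2, 0.2, 0, 0, 0], [-1, -2, 0.2, 0, 0, 0, 0], [-1, 0.6, 0, 1.6, 0, 0, 0], [-1, 0.65, 0, 1.7, 0, 0, 0], [-1, 1, 0, 1.5, 0, 0, 0], [-1, 1.05, 0, 1.4, 0, 0, 0], [-1, 1.3, 0, 1.15, 0, 0, 0], [-1, 1.4, 0, 1.05, 0, 0, 0]]}}

```text
t: 10.0
ee_pos: [528.4, 349.2, 62.8]
eef_rot: [-0.152, -3.138, 0.0]
contact_force: [-0.9, 0.1, -3.7]
grip_width: 40.7
grasp_force: 26.2
```

Emit:
{"method": "servo_tool", "body": {"rows": [[-1, 1.6, 0, 0.75, 0, 0, 0], [-1, 1.6, 0, 0.7, 0, 0, 0], [-1, 1.7, 0, 0.35, 0, 0, 0], [-1, 1.75, 0, 0.2, 0, 0, 0], [-1, 1.75, 0, 0, 0, 0, 0], [-1, 1.75, 0, -0.1, 0, 0, 0], [-1, 0, 0, 0, 0, 0, 0]]}}

```text
t: 10.88
ee_pos: [629.8, 348.4, 80.4]
eef_rot: [-0.154, -3.137, 0.002]
contact_force: [-1.0, -0.1, -3.6]
grip_width: 41.2
grasp_force: 28.5
```

```bash
python3 - <<'E'
from h import *
st();im=snap("scene");print(proj("scene",[[623,349,3],[677,349,3]]))
cv2.imwrite("pics/s6.png",cv2.resize(im[210:420,400:600],(570,600),interpolation=2))
E
```

```text
10.875 [629.8 348.4  80.4] [-1.540e-01 -3.137e+00  2.000e-03] [-1.  -0.1 -3.6] 41.215470329277366 28.537472784519196
[[476.90295972 370.94461261]
 [469.69574577 394.99058581]]
```

View pics/s6.png

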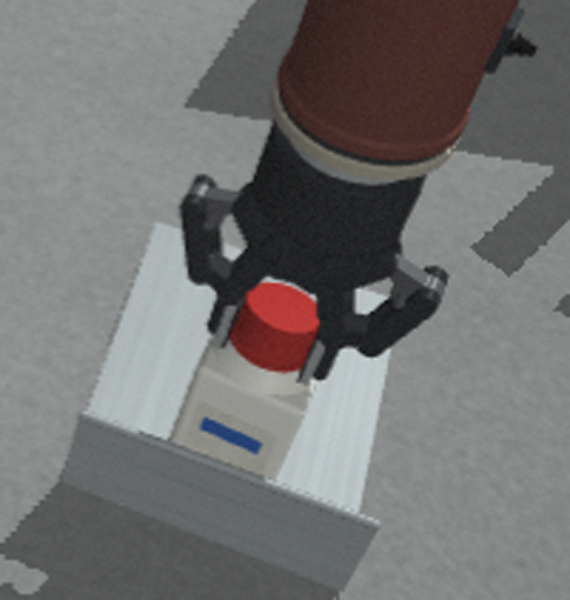

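The bottle is nearly upright, hanging just off the tray. I'll move it up to the wall and lower it.

Emit:
{"method": "servo_tool", "body": {"rows": [[-1, 0.6, 0, 0, 0, 0, 0], [-1, 0.4, 0, -0.1, 0, 0, 0], [-1, 0, 0, -0.2, 0, 0, 0], [-1, 0, 0, -0.2, 0, 0, 0], [-1, 0, 0, -0.1, 0, 0, 0], [-1, 0, 0, 0, 0, 0, 0]]}}

```text
t: 11.68
ee_pos: [640.4, 349.5, 77.3]
eef_rot: [0.152, 3.134, 0.003]
contact_force: [-0.4, -1.5, 6.7]
grip_width: 41.3
grasp_force: 30.2
```

Emit:
{"method": "servo_tool", "body": {"rows": [[-0.2, 0, 0, 0, 0, 0, 0], [0.3, 0, 0, 0, 0, 0, 0], [0.8, 0, 0, 0, 0, 0, 0], [1, 0, 0, 3, 0, 0, 0], [1, 0, 0, 5, 0, 0, 0], [1, -2, -5, 4, 0, 0, 0], [1, -2, -6, 0, 0, 0, 0], [1, 0, -6, 0, 0, 0, 0]]}}

```text
t: 12.68
ee_pos: [599.6, 182.6, 193.2]
eef_rot: [0.149, 3.137, 0.002]
contact_force: [0.4, -0.2, 0.1]
grip_width: 85.3
grasp_force: 0.0
```

```bash
python3 - <<'E'
from meas import *
st();im=snap("scene");t=snap("top","t7.png")
cv2.imwrite("pics/s7.png",np.hstack([cv2.resize(im[250:420,400:560],(400,425),interpolation=2),cv2.resize(t[170:310,110:242],(400,425),interpolation=2)]))
print(proj("top",[[640,349,148],[640,349,3],[609,318,108],[609,380,108],[671,318,108],[671,380,108]]).round(1).tolist())
E
```

```text
12.675 [599.6 182.6 193.2] [1.490e-01 3.137e+00 2.000e-03] [ 0.4 -0.2  0.1] 85.34982024746579 0.0
[[146.4, 204.2], [165.2, 211.6], [165.2, 219.8], [138.4, 219.8], [165.7, 193.2], [139.0, 193.2]]
```

View pics/s7.png

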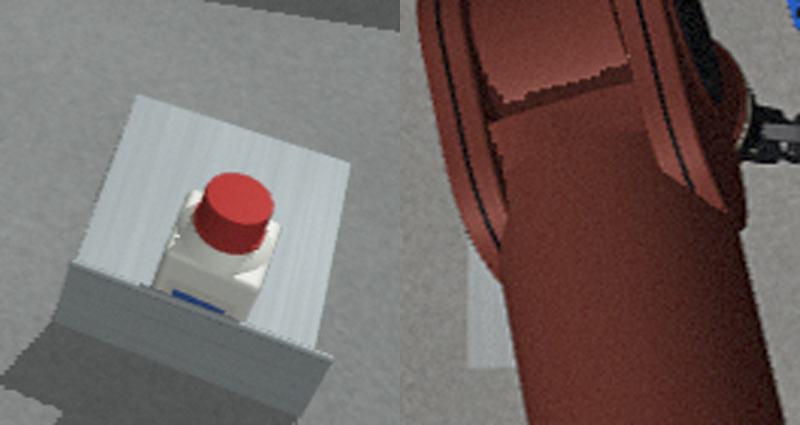

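The bottle stands upright at the wall. Next is the timer.

Emit:
{"method": "servo_tool", "body": {"rows": [[1, -0.2, -4, -2, 0, 0, 0], [1, -0.2, -5, -3, 0, 0, 0], [1, -0.2, -4, -4, 0, 0, 0], [1, 0, -1.4, -4, 0, 0, 0], [1, 0, 0, -3, 0, 0, 0], [1, 0, 0, -1.6, 0, 0, 0], [1, 0, 0, -0.9, 0, 0, 0], [1, 0, 0, 0, 0, 0, 0]], "grip_force": 30}}

```text
t: 13.78
ee_pos: [594.7, 39.8, 7.5]
eef_rot: [0.151, 3.138, -0.0]
contact_force: [0.2, -1.1, 1.0]
grip_width: 85.2
grasp_force: 0.0
```

Emit:
{"method": "servo_tool", "body": {"rows": [[-1, 0, 0, 0, 0, 0, 0], [-1, 0, 0, 0, 0, 0, 0], [-1, 0, 0, 0, 0, 0, 0], [-1, 0, 0, 0, 0, 0, 0]]}}

```text
t: 14.28
ee_pos: [595.1, 39.6, 8.5]
eef_rot: [0.152, 3.137, 0.001]
contact_force: [-1.2, -0.8, 4.9]
grip_width: 49.0
grasp_force: 30.4
```

Emit:
{"method": "servo_tool", "body": {"rows": [[-1, 0, 0, 3, 0, 0, 0], [-1, 0, 2, 4, 0, 0, 0], [-1, -1, 5, 0, 0, 0, 0], [-1, -1.2, 5, 0, 0, 0, 0], [-1, -1.3, 3, -3, 0, 0, 0], [-1, 0, 0, -4, 0, 0, 0], [-1, 0, 0, -3, 0, 0, 0], [-1, 0, 0, -1, 0, 0, 0]]}}

```text
t: 15.28
ee_pos: [558.2, 189.0, -34.1]
eef_rot: [-0.151, -3.136, 0.002]
contact_force: [0.9, -1.1, -1.0]
grip_width: 48.9
grasp_force: 31.5
```

Emit:
{"method": "servo_tool", "body": {"rows": [[-1, 0, 0, -0.4, 0, 0, 0], [-1, 0, 0, 0, 0, 0, 0]]}}

```text
t: 15.52
ee_pos: [560.3, 189.6, -35.6]
eef_rot: [0.152, 3.137, 0.001]
contact_force: [1.2, -0.3, 0.6]
grip_width: 48.9
grasp_force: 31.6
```

Emit:
{"method": "servo_tool", "body": {"rows": [[0, 0, 0, 0, 0, 0, 0], [0.5, 0, 0, 0, 0, 0, 0], [1, 0, 0, 0.5, 0, 0, 0], [1, 0, 0, 4, 0, 0, 0], [1, 0, 0, 5, 0, 0, 0], [1, 0, 1, 0, 0, 0, 0]]}}

```text
t: 16.27
ee_pos: [562.6, 199.8, 63.2]
eef_rot: [0.154, 3.131, 0.006]
contact_force: [0.9, 0.9, -0.3]
grip_width: 84.9
grasp_force: 0.0
```

```bash
python3 - <<'E'
from meas import *
st();im=snap("top","t8.png")
for (c,r,a) in dishes(im):print(np.round(c,1),round(r,1),a,onz("top",[c],17).round(1)[0])
g=cv2.cvtColor(im,6)
for n,b,z,r in(("platter",(250,195,315,260),45,20.5),("dishC",(276,258,328,308),17,11.9)):
    c=cv2.HoughCircles(cv2.resize(g[b[1]:b[3],b[0]:b[2]],None,fx=6,fy=6,interpolation=2),3,1.5,300,param1=100,param2=15,minRadius=int(r*6-7),maxRadius=int(r*6+7))[0][0]
    print(n,c,onz("top",[[b[0]+c[0]/6-.4,b[1]+c[1]/6-.4]],z)[0].round(1))
E
```

```text
16.275 [562.6 199.8  63.2] [0.154 3.131 0.006] [ 0.9  0.9 -0.3] 84.94049309634022 0.0
[215. 200.] 26.0 337 [667.6 220.4  17. ]
[382.  223.3] 12.0 441 [ 608.5 -200.5   17. ]
[408.  276.5] 11.9 442 [ 474.  -264.8   17. ]
[353.9 276.8] 11.6 312 [ 473.9 -128.2   17. ]
[257.7 279. ] 12.0 453 [469.4 112.4  17. ]
[303.  284.5] 13.8 463 [455.3  -0.6  17. ]
platter [194.25 191.25 120.8 ] [598.3  50.8  45. ]
dishC [159.75 150.75  72.1 ] [459.7   1.3  17. ]
```

Emit:
{"method": "servo_tool", "body": {"rows": [[1, -4, -3, 0, 0, 0, 0], [1, -3, -3, 0, 0, 0, 0], [1, -2.4, -2.7, 0, 0, 0, 0], [1, 0, 0, -4, 0, 0, 0], [1, 0, 0, -4, 0, 0, 0], [1, 0, 0, -2.2, 0, 0, 0], [1, 0, 0, 0, 0, 0, 0]], "grip_force": 30}}

```text
t: 17.2
ee_pos: [463.2, 111.7, -45.6]
eef_rot: [-0.151, -3.134, 0.004]
contact_force: [0.1, 0.1, 0.4]
grip_width: 85.5
grasp_force: 0.0
```

Emit:
{"method": "servo_tool", "body": {"rows": [[-1, 0, 0, 0, 0, 0, 0], [-1, 0, 0, 0, 0, 0, 0], [-1, 0, 0, 0, 0, 0, 0]]}}

```text
t: 17.58
ee_pos: [467.1, 113.0, -41.8]
eef_rot: [0.151, 3.135, 0.002]
contact_force: [-1.3, -0.4, 7.6]
grip_width: 58.6
grasp_force: 36.1
```

Emit:
{"method": "servo_tool", "body": {"rows": [[-1, 0, 0, 3, 0, 0, 0], [-1, 0, 0, 4, 0, 0, 0], [-1, 3, -1.5, 1, 0, 0, 0], [-1, 4, -2, 0, 0, 0, 0], [-1, 4, -2, 0, 0, 0, 0], [-1, 1.8, -0.6, 0, 0, 0, 0], [-1, 0, 0, 0, 0, 0, 0], [-1, 0, 0, 0, 0, 0, 0]]}}

```text
t: 18.58
ee_pos: [592.7, 52.0, 36.7]
eef_rot: [-0.151, -3.138, -0.001]
contact_force: [-0.1, 0.5, -1.2]
grip_width: 58.1
grasp_force: 32.8
```

Emit:
{"method": "servo_tool", "body": {"rows": [[-1, 0.3, -0.1, -1.2, 0, 0, 0], [-1, 0, 0, -1, 0, 0, 0], [-1, 0, 0, -0.6, 0, 0, 0], [-1, 0, 0, -0.3, 0, 0, 0], [-1, 0, 0, 0, 0, 0, 0]]}}

```text
t: 19.2
ee_pos: [596.3, 50.4, 5.2]
eef_rot: [-0.152, -3.138, 0.0]
contact_force: [0.5, -0.5, -0.9]
grip_width: 58.3
grasp_force: 32.8
```

Emit:
{"method": "servo_tool", "body": {"rows": [[-1, 0, 0.1, -0.2, 0, 0, 0], [-1, 0, 0, 0, 0, 0, 0], [-0.1, 0, 0, 0, 0, 0, 0], [0.5, 0, 0, 0, 0, 0, 0], [1, 0, 0, 0, 0, 0, 0], [1, 0, 0, 3, 0, 0, 0], [1, -4, -2, 5, 0, 0, 0], [1, -5, -3, 0, 0, 0, 0]]}}

```text
t: 20.2
ee_pos: [511.4, 2.9, 83.2]
eef_rot: [0.149, 3.132, 0.002]
contact_force: [-0.4, -0.5, 0.8]
grip_width: 84.9
grasp_force: 0.0
```

```bash
cat >> meas.py <<'E'
def report(f,h=45,top=None):
    s=st();im=snap("top",f)
    for (c,r,a) in dishes(im):
        z=17
        if abs(c[0]-280)<18 and abs(c[1]-227)<18:z=h+17
        print(np.round(c,1),round(r,1),a,z,onz("top",[c],z).round(1)[0])
    g=cv2.cvtColor(im,6);b=(245,190,318,263)
    for n,z,r in(("platter",45,20.5),("pile",h+17,11.9*1120/(1137-h))):
        c=cv2.HoughCircles(cv2.resize(g[b[1]:b[3],b[0]:b[2]],None,fx=6,fy=6,interpolation=2),3,1.5,300,param1=100,param2=15,minRadius=int(r*6-6),maxRadius=int(r*6+6))
        if c is not None:
            c=c[0][0];print(n,c,onz("top",[[b[0]+c[0]/6-.4,b[1]+c[1]/6-.4]],z)[0].round(1))
    return im
E
python3 -c "
from meas import *
report('t9.png')"
```

```text
20.2 [511.4   2.9  83.2] [1.490e-01 3.132e+00 2.000e-03] [-0.4 -0.5  0.8] 84.94798717434249 0.0
[381.1 222.8] 11.4 257 17 [ 609.8 -198.3   17. ]
[354.2 276.9] 11.9 438 17 [ 473.7 -129.    17. ]
[408.  276.5] 11.9 442 17 [ 474.  -264.8   17. ]
platter [222.75 219.75 119.25] [598.9  51.5  45. ]
pile [251.25 176.25  68.2 ] [615.1  39.3  62. ]
```

```bash
python3 -c "
from h import *
im=cv2.imread('pics/t9.png');cv2.imwrite('pics/v9.png',np.hstack([cv2.resize(im[195:260,250:315],(400,400),interpolation=2),cv2.resize(snap('scene')[240:330,290:380],(400,400),interpolation=2)]))
print(proj('top',[[598,51,62]]),proj('scene',[[598,51,62],[598,51,45]]))"
```

```text
[[281.6340369  226.02019154]] [[332.52738192 284.27671369]
 [332.20322121 290.18459641]]
```

View pics/v9.png

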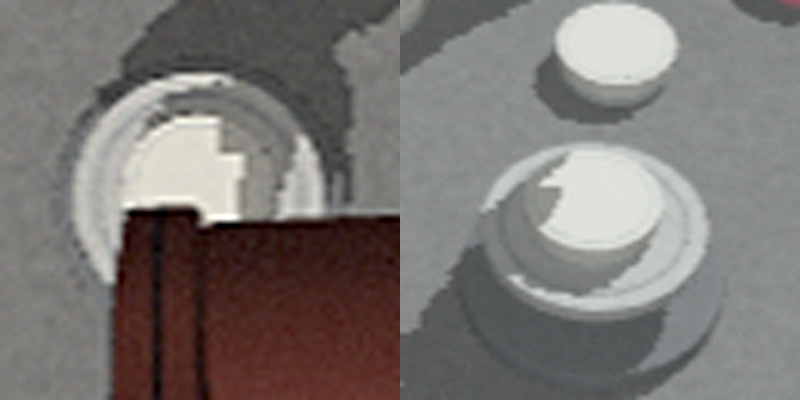

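The first dish sits centred on the platter: its lid is at scene px (333.6,284.8), where (332.5,284.3) was expected, and the platter shows the same shift. Now the second dish.

Emit:
{"method": "servo_tool", "body": {"rows": [[1, -3, 0, -2, 0, 0, 0], [1, -2.1, -0.1, -4, 0, 0, 0], [1, 0, 0, -3.5, 0, 0, 0], [1, 0, 0, -2, 0, 0, 0], [1, 0, 0, -0.8, 0, 0, 0], [1, 0, 0, 0, 0, 0, 0], [1, 0, 0, 0, 0, 0, 0]]}}

```text
t: 21.18
ee_pos: [459.0, 1.9, -42.3]
eef_rot: [0.152, 3.137, 0.0]
contact_force: [-0.3, -0.5, 0.1]
grip_width: 85.2
grasp_force: 0.0
```

Emit:
{"method": "servo_tool", "body": {"rows": [[-1, 0, 0, 0, 0, 0, 0], [-1, 0, 0, 0, 0, 0, 0], [-1, 0, 0, 0, 0, 0, 0], [-1, 0, 0, 0, 0, 0, 0]]}}

```text
t: 21.68
ee_pos: [459.2, 2.0, -41.9]
eef_rot: [0.152, 3.136, 0.001]
contact_force: [-1.9, 0.2, 11.7]
grip_width: 58.9
grasp_force: 36.5
```

Emit:
{"method": "servo_tool", "body": {"rows": [[-1, 0, 0, 3, 0, 0, 0], [-1, 0, 0, 5, 0, 0, 0], [-1, 3, 1, 2, 0, 0, 0], [-1, 4, 1.5, 0, 0, 0, 0], [-1, 4, 1.5, 0, 0, 0, 0], [-1, 2.8, 0.9, 0, 0, 0, 0], [-1, 0, 0, 0, 0, 0, 0], [-1, 0, 0, 0, 0, 0, 0]]}}

```text
t: 22.68
ee_pos: [595.4, 50.3, 56.8]
eef_rot: [-0.152, -3.137, 0.001]
contact_force: [-1.0, 0.4, 1.0]
grip_width: 58.9
grasp_force: 32.6
```

Emit:
{"method": "servo_tool", "body": {"rows": [[-1, 0.2, 0.1, -1.5, 0, 0, 0], [-1, 0, 0, -1, 0, 0, 0], [-1, 0, 0, -0.6, 0, 0, 0], [-1, 0, 0, -0.3, 0, 0, 0], [-1, 0, 0, 0, 0, 0, 0]]}}

```text
t: 23.3
ee_pos: [598.1, 51.7, 22.8]
eef_rot: [-0.152, -3.138, 0.0]
contact_force: [-0.0, -0.2, -1.1]
grip_width: 58.8
grasp_force: 32.6
```

Emit:
{"method": "servo_tool", "body": {"rows": [[-1, 0, 0, -0.2, 0, 0, 0], [-1, 0, 0, 0, 0, 0, 0], [-0.1, 0, 0, 0, 0, 0, 0], [0.5, 0, 0, 0, 0, 0, 0], [1, 0, 0, 0, 0, 0, 0], [1, 0, 0, 3, 0, 0, 0], [1, 0, 0, 5, 0, 0, 0], [1, -3, -5, 2, 0, 0, 0]]}}

```text
t: 24.3
ee_pos: [570.8, 5.3, 123.8]
eef_rot: [0.141, 3.134, 0.002]
contact_force: [-0.1, -2.6, 0.3]
grip_width: 85.3
grasp_force: 0.0
```

Emit:
{"method": "servo_tool", "body": {"rows": [[1, -3, -4, 0, 0, 0, 0], [1, -3, -4, 0, 0, 0, 0], [1, -3, -4, -3, 0, 0, 0], [1, -0.4, -1.1, -4, 0, 0, 0], [1, 0, 0, -4, 0, 0, 0], [1, 0, 0, -2.5, 0, 0, 0], [1, 0, 0, 0, 0, 0, 0], [1, 0, 0, 0, 0, 0, 0]]}}

```text
t: 25.3
ee_pos: [474.9, -129.4, -13.0]
eef_rot: [0.152, 3.137, -0.0]
contact_force: [0.9, 0.3, 0.3]
grip_width: 85.7
grasp_force: 0.0
```

```bash
python3 -c "
from meas import *
report('t10.png',62)"
```

```text
25.3 [ 474.9 -129.4  -13. ] [ 0.152  3.137 -0.   ] [0.9 0.3 0.3] 85.68566410675375 0.0
[381.5 223.1] 11.4 260 17 [ 608.8 -199.3   17. ]
platter [224.25 221.25 121.35] [598.3  50.8  45. ]
pile [218.25 210.75  75.65] [599.7  51.9  79. ]
```

Emit:
{"method": "servo_tool", "body": {"rows": [[1, 0, 0, -1.8, 0, 0, 0], [1, 0, 0, -0.9, 0, 0, 0], [1, 0, 0, 0, 0, 0, 0], [-1, 0, 0, 0, 0, 0, 0], [-1, 0, 0, 0, 0, 0, 0], [-1, 0, 0, 0, 0, 0, 0], [-1, 0, 0, 0, 0, 0, 0]]}}

```text
t: 26.22
ee_pos: [479.2, -130.4, -37.0]
eef_rot: [0.152, 3.129, -0.0]
contact_force: [-1.7, 0.9, 43.4]
grip_width: 12.5
grasp_force: 22.7
```

Emit:
{"method": "servo_tool", "body": {"rows": [[0, 0, 0, 1, 0, 0, 0], [1, 0, 0, 1, 0, 0, 0], [1, 0, 0, 5, 0, 0, 0], [1, 0, 0, 5, 0, 0, 0], [1, -1, 5, 3, 0, 0, 0], [1, -1, 5, 0, 0, 0, 0]]}}

```text
t: 26.98
ee_pos: [455.4, -28.3, 111.7]
eef_rot: [0.154, 3.133, 0.002]
contact_force: [0.7, 0.8, -1.0]
grip_width: 85.2
grasp_force: 0.0
```

```bash
python3 -c "
from meas import *
im=report('t11.png',62);s=snap('scene')
cv2.imwrite('pics/v11.png',np.hstack([cv2.resize(im[180:320,270:450],(400,311)),cv2.resize(s[180:320,180:360],(400,311))]))"
```

```text
26.975 [455.4 -28.3 111.7] [1.540e-01 3.133e+00 2.000e-03] [ 0.7  0.8 -1. ] 85.15232445580897 0.0
[382. 223.] 11.7 428 17 [ 609.2 -200.6   17. ]
[346.5 261. ] 22.1 397 17 [ 513.5 -109.8   17. ]
[408.  276.5] 11.9 442 17 [ 474.  -264.8   17. ]
platter [221.25 221.25 120.6 ] [598.3  52.1  45. ]
pile [219.75 216.75  77.45] [597.3  51.3  79. ]
```

View pics/v11.png

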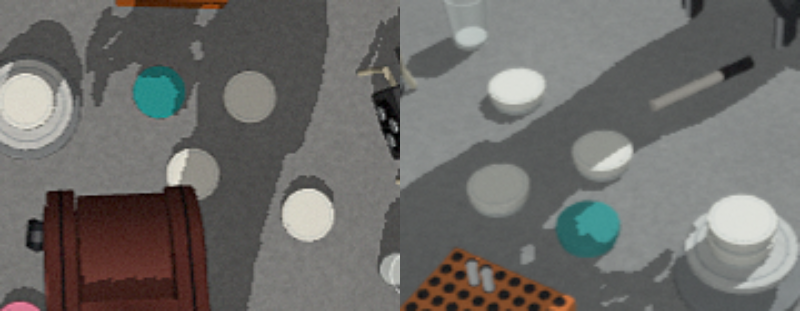

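The third dish was no longer at its old spot. It now lies at about top px (357,258), lid up, about 45 mm farther out. I'm refining its position.

```bash
cat >> meas.py <<'E'
def circ(im,u,v,z,r,w=26):
    g=cv2.cvtColor(im,6);x0,y0=int(u)-w,int(v)-w
    c=cv2.HoughCircles(cv2.resize(g[y0:y0+2*w,x0:x0+2*w],None,fx=6,fy=6,interpolation=2),3,1.5,300,param1=100,param2=12,minRadius=int(r*6-6),maxRadius=int(r*6+6))
    c=c[0][0];p=[x0+c[0]/6-.4,y0+c[1]/6-.4];print(np.round(p,1),c[2]/6,onz("top",[p],z)[0].round(1))
E
python3 -c "
from meas import *
im=cv2.imread('pics/t11.png');circ(im,357,258,17,11.9,18)
circ(im,382,223,17,11.9,18)
print(onz('top',[[356.9,258.3]],17),onz('scene',[[271.4,248]],17))"
```

```text
[356.5 258. ] 11.783333 [ 521. -135.   17.]
[382. 223.] 11.783333 [ 609.2 -200.6   17. ]
[[ 520.21528055 -136.08590688   17.        ]] [[ 520.79085232 -130.84363179   17.        ]]
```

Emit:
{"method": "servo_tool", "body": {"rows": [[1, 2, -3, 0, 0, 0, 0], [1, 2.5, -4, -2, 0, 0, 0], [1, 2.1, -3.6, -3, 0, 0, 0], [1, 0, 0, -4, 0, 0, 0], [1, 0, 0, -3, 0, 0, 0], [1, 0, 0, -1, 0, 0, 0], [1, 0, 0, 0, 0, 0, 0], [1, 0, 0, 0, 0, 0, 0]]}}

```text
t: 28.08
ee_pos: [521.1, -135.4, -19.7]
eef_rot: [0.151, 3.136, -0.0]
contact_force: [1.0, 0.3, 0.0]
grip_width: 85.8
grasp_force: 0.0
```

Emit:
{"method": "servo_tool", "body": {"rows": [[1, 0, 0, -1.5, 0, 0, 0], [1, 0, 0, -0.6, 0, 0, 0], [1, 0, 0, 0, 0, 0, 0], [-1, 0, 0, 0, 0, 0, 0], [-1, 0, 0, 0, 0, 0, 0], [-1, 0, 0, 0, 0, 0, 0], [-1, 0, 0, 0, 0, 0, 0]]}}

```text
t: 28.95
ee_pos: [520.4, -135.3, -41.5]
eef_rot: [0.152, 3.137, 0.0]
contact_force: [-2.5, 0.7, 5.6]
grip_width: 58.6
grasp_force: 31.4
```

Emit:
{"method": "servo_tool", "body": {"rows": [[-1, 0, 0, 3, 0, 0, 0], [-1, 0, 0, 5, 0, 0, 0], [-1, 1.5, 3, 4, 0, 0, 0], [-1, 2, 5, 0, 0, 0, 0], [-1, 2, 5, 0, 0, 0, 0], [-1, 1.7, 4, 0, 0, 0, 0], [-1, 0.5, 1.6, 0, 0, 0, 0], [-1, 0, 0, 0, 0, 0, 0]]}}

```text
t: 29.95
ee_pos: [597.0, 51.4, 77.7]
eef_rot: [-0.149, -3.138, 0.001]
contact_force: [0.6, 0.7, -0.2]
grip_width: 58.9
grasp_force: 32.6
```

Emit:
{"method": "servo_tool", "body": {"rows": [[-1, 0, 0, -1.5, 0, 0, 0], [-1, 0, 0, -1.2, 0, 0, 0], [-1, 0, 0, 0, 0, 0, 0], [-1, 0, 0, 0, 0, 0, 0]]}}

```text
t: 30.45
ee_pos: [597.2, 50.3, 51.0]
eef_rot: [-0.153, -3.138, 0.0]
contact_force: [0.5, 0.5, 0.6]
grip_width: 58.9
grasp_force: 32.6
```

Emit:
{"method": "servo_tool", "body": {"rows": [[-1, 0.1, 0.1, -0.8, 0, 0, 0], [-1, 0, 0, -0.5, 0, 0, 0], [-1, 0, 0, -0.1, 0, 0, 0], [-0.1, 0, 0, 0, 0, 0, 0], [0.5, 0, 0, 0, 0, 0, 0], [1, 0, 0, 0, 0, 0, 0], [1, 0, 0, 4, 0, 0, 0], [1, 0, 0, 5, 0, 0, 0]]}}

```text
t: 31.45
ee_pos: [597.2, 51.7, 126.8]
eef_rot: [-0.151, -3.135, 0.002]
contact_force: [-0.2, 0.6, -0.1]
grip_width: 84.9
grasp_force: 0.0
```

Emit:
{"method": "servo_tool", "body": {"rows": [[1, -1.5, -4, 0, 0, 0, 0], [1, -2, -5, 0, 0, 0, 0], [1, -2, -5, 0, 0, 0, 0], [1, -2, -5, 0, 0, 0, 0], [1, -2, -5, 0, 0, 0, 0], [1, -2, -5, -3, 0, 0, 0], [1, -0.9, -2.6, -4, 0, 0, 0], [1, 0, 0, 0, 0, 0, 0]]}}

```text
t: 32.45
ee_pos: [470.8, -265.8, 54.4]
eef_rot: [-0.158, -3.132, -0.0]
contact_force: [0.5, -0.0, -0.6]
grip_width: 85.6
grasp_force: 0.0
```

```bash
python3 -c "
from meas import *
im=report('t12.png',79)"
```

```text
32.45 [ 470.8 -265.8   54.4] [-0.158 -3.132 -0.   ] [ 0.5 -0.  -0.6] 85.63259339563224 0.0
[407.5 189. ] 27.5 442 17 [ 696.1 -267.2   17. ]
[382.2 223. ] 11.9 439 17 [ 609.2 -201.2   17. ]
[433.7 253.7] 16.4 262 17 [ 531.3 -331.2   17. ]
platter [221.25 221.25 120.6 ] [598.3  52.1  45. ]
pile [216.75 215.25  80.1 ] [596.4  51.8  96. ]
```

Emit:
{"method": "servo_tool", "body": {"rows": [[1, 0.2, 0, -4, 0, 0, 0], [1, 0, 0, -3.5, 0, 0, 0], [1, 0, 0, -1.5, 0, 0, 0], [1, 0, 0, -0.7, 0, 0, 0], [1, 0, 0, 0, 0, 0, 0], [1, 0, 0, 0, 0, 0, 0]]}}

```text
t: 33.25
ee_pos: [477.1, -264.5, -38.9]
eef_rot: [0.151, 3.136, -0.001]
contact_force: [0.6, -0.8, -0.2]
grip_width: 85.2
grasp_force: 0.0
```

Emit:
{"method": "servo_tool", "body": {"rows": [[1, -0.2, 0, -0.2, 0, 0, 0], [1, 0, 0, 0, 0, 0, 0], [-1, 0, 0, 0, 0, 0, 0], [-1, 0, 0, 0, 0, 0, 0], [-1, 0, 0, 0, 0, 0, 0], [-1, 0, 0, 0, 0, 0, 0]]}}

```text
t: 34.0
ee_pos: [474.2, -264.2, -41.7]
eef_rot: [0.152, 3.138, 0.0]
contact_force: [-1.9, 0.9, 6.2]
grip_width: 59.0
grasp_force: 31.1
```

Emit:
{"method": "servo_tool", "body": {"rows": [[-1, 0, 0, 3, 0, 0, 0], [-1, 0, 0, 5, 0, 0, 0], [-1, 1, 2.6, 5, 0, 0, 0], [-1, 2, 5, 1, 0, 0, 0], [-1, 2, 5, 0, 0, 0, 0], [-1, 2, 5, 0, 0, 0, 0], [-1, 2, 5, 0, 0, 0, 0], [-1, 2, 5, 0, 0, 0, 0]]}}

```text
t: 35.0
ee_pos: [584.6, 13.5, 98.1]
eef_rot: [0.152, 3.138, 0.0]
contact_force: [0.8, -0.9, 0.2]
grip_width: 59.0
grasp_force: 32.6
```

Emit:
{"method": "servo_tool", "body": {"rows": [[-1, 1.3, 3.5, 0, 0, 0, 0], [-1, 0.1, 0.5, 0, 0, 0, 0], [-1, 0, 0, 0, 0, 0, 0], [-1, 0, 0, -1.5, 0, 0, 0], [-1, 0, 0, -1.2, 0, 0, 0], [-1, 0, 0, 0, 0, 0, 0], [-1, 0, 0, 0, 0, 0, 0]]}}

```text
t: 35.88
ee_pos: [598.2, 51.5, 71.0]
eef_rot: [-0.152, -3.138, 0.0]
contact_force: [0.1, 0.4, 0.1]
grip_width: 58.4
grasp_force: 32.6
```

Emit:
{"method": "servo_tool", "body": {"rows": [[-1, 0, 0, -1, 0, 0, 0], [-1, 0, 0, -0.5, 0, 0, 0], [-1, 0, 0, -0.15, 0, 0, 0], [-1, 0, 0, 0, 0, 0, 0]]}}

```text
t: 36.38
ee_pos: [598.2, 51.8, 54.5]
eef_rot: [0.152, 3.138, -0.0]
contact_force: [-0.7, -0.4, -0.1]
grip_width: 59.1
grasp_force: 32.8
```

Emit:
{"method": "servo_tool", "body": {"rows": [[-0.1, 0, 0, 0, 0, 0, 0], [0.5, 0, 0, 0, 0, 0, 0], [1, 0, 0, 0, 0, 0, 0], [1, 0, 0, 4, 0, 0, 0], [1, 0, 0, 5, 0, 0, 0], [1, 0, 0, 0, 0, 0, 0]]}}

```text
t: 37.12
ee_pos: [600.8, 51.9, 148.7]
eef_rot: [0.152, 3.131, 0.003]
contact_force: [-1.2, 0.5, -0.5]
grip_width: 85.7
grasp_force: 0.0
```

Emit:
{"method": "servo_tool", "body": {"rows": [[1, 0, -3, 0, 0, 0, 0], [1, 0.2, -5, 0, 0, 0, 0], [1, 0.2, -5, 0, 0, 0, 0], [1, 0.2, -5, 0, 0, 0, 0], [1, 0.2, -4, -2, 0, 0, 0], [1, 0.3, -2.5, -3, 0, 0, 0], [1, 0, -0.7, -3, 0, 0, 0], [1, 0, 0, 0, 0, 0, 0]]}}

```text
t: 38.12
ee_pos: [606.9, -200.3, 61.6]
eef_rot: [-0.153, -3.133, -0.0]
contact_force: [-0.7, -0.3, 0.7]
grip_width: 85.2
grasp_force: 0.0
```

```bash
python3 -c "
from meas import *
im=report('t13.png',96)
s=snap('scene');R=lambda I,x,y,w:cv2.resize(I[y:y+w,x:x+w],(400,400),interpolation=2)
cv2.imwrite('pics/v13.png',np.hstack([R(s,160,200,120),R(im,130,170,170)]))"
```

```text
38.125 [ 606.9 -200.3   61.6] [-0.153 -3.133 -0.   ] [-0.7 -0.3  0.7] 85.2439068085612 0.0
[393.5 186.5] 23.2 445 17 [ 702.4 -231.3   17. ]
[446. 283.] 37.1 420 17 [ 457.2 -361.2   17. ]
platter [224.25 222.75 121.35] [597.7  50.8  45. ]
pile [215.25 206.25  77.8 ] [598.5  51.6 113. ]
```

View pics/v13.png

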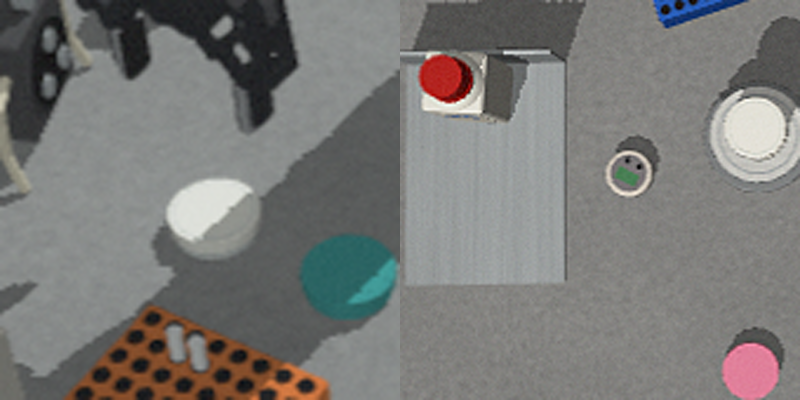

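Emit:
{"method": "servo_tool", "body": {"rows": [[1, 0, 0, -4, 0, 0, 0], [1, 0, 0, -3.5, 0, 0, 0], [1, 0, 0, -1.5, 0, 0, 0], [1, 0, 0, -1, 0, 0, 0], [1, 0, 0, 0, 0, 0, 0], [1, 0, 0, 0, 0, 0, 0]]}}

```text
t: 38.98
ee_pos: [610.1, -200.5, -34.3]
eef_rot: [0.151, 3.136, -0.001]
contact_force: [0.7, 0.5, 0.2]
grip_width: 85.6
grasp_force: 0.0
```

Emit:
{"method": "servo_tool", "body": {"rows": [[1, -0.1, 0, -0.6, 0, 0, 0], [1, 0, 0, 0, 0, 0, 0], [-1, 0, 0, 0, 0, 0, 0], [-1, 0, 0, 0, 0, 0, 0], [-1, 0, 0, 0, 0, 0, 0], [-1, 0, 0, 0, 0, 0, 0]]}}

```text
t: 39.72
ee_pos: [608.3, -200.2, -41.2]
eef_rot: [0.152, 3.138, 0.0]
contact_force: [-1.9, 1.2, 5.6]
grip_width: 58.4
grasp_force: 32.1
```

Emit:
{"method": "servo_tool", "body": {"rows": [[-1, 0, 0, 3, 0, 0, 0], [-1, 0, 0, 5, 0, 0, 0], [-1, 0, 1, 5, 0, 0, 0], [-1, -0.2, 4, 2.5, 0, 0, 0], [-1, -0.2, 5, 0, 0, 0, 0], [-1, -0.2, 5, 0, 0, 0, 0], [-1, -0.2, 5, 0, 0, 0, 0], [-1, -0.2, 3.6, 0, 0, 0, 0]]}}

```text
t: 40.72
ee_pos: [597.8, 38.7, 113.3]
eef_rot: [-0.148, -3.138, -0.001]
contact_force: [0.3, -0.3, -1.0]
grip_width: 59.0
grasp_force: 32.5
```

Emit:
{"method": "servo_tool", "body": {"rows": [[-1, 0, 1.5, 0, 0, 0, 0], [-1, 0, 0, 0, 0, 0, 0], [-1, 0, 0, -1.5, 0, 0, 0], [-1, 0, 0, -1.2, 0, 0, 0], [-1, 0, 0, 0, 0, 0, 0], [-1, 0, 0, 0, 0, 0, 0]]}}

```text
t: 41.48
ee_pos: [598.2, 50.2, 86.4]
eef_rot: [-0.153, -3.138, 0.0]
contact_force: [-0.7, 0.4, 0.5]
grip_width: 58.3
grasp_force: 32.5
```

Emit:
{"method": "servo_tool", "body": {"rows": [[-1, 0, 0.1, -0.8, 0, 0, 0], [-1, 0, 0, -0.5, 0, 0, 0], [-1, 0, 0, -0.1, 0, 0, 0], [-1, 0, 0, 0, 0, 0, 0]]}}

```text
t: 41.98
ee_pos: [598.2, 51.8, 72.5]
eef_rot: [-0.152, -3.138, 0.0]
contact_force: [-0.6, -0.3, -0.2]
grip_width: 58.3
grasp_force: 32.5
```

Emit:
{"method": "servo_tool", "body": {"rows": [[-0.1, 0, 0, 0, 0, 0, 0], [0.5, 0, 0, 0, 0, 0, 0], [1, 0, 0, 0, 0, 0, 0], [1, 0, 0, 3, 0, 0, 0], [1, 0, 0, 5, 0, 0, 0], [1, 0, 0, 6, 0, 0, 0], [1, 0, -3, 2, 0, 0, 0], [-1, 0, -5, 0, 0, 0, 0]]}}

```text
t: 42.98
ee_pos: [599.5, -27.0, 234.8]
eef_rot: [0.145, 3.134, 0.002]
contact_force: [0.6, -0.1, -1.0]
grip_width: 70.0
grasp_force: 0.0
```

```bash
python3 -c "
from meas import *
im=report('t14.png',113)
h=cv2.cvtColor(im,cv2.COLOR_BGR2HSV)
m=((h[...,1]>150)&((h[...,0]<8)|(h[...,0]>172)));m[:,:120]=0;m[:,190:]=0;m[:170]=0;m[300:]=0
y,x=np.nonzero(m);print('cap',x.min(),x.max(),y.min(),y.max(),proj('top',[[640,349,148]]))
s=snap('scene');R=lambda I,x,y,w:cv2.resize(I[y:y+w,x:x+w],(400,400),interpolation=2)
cv2.imwrite('pics/v14.png',np.hstack([R(s,280,210,110),R(im,235,180,90)]))
print('pile scene exp',proj('scene',[[598,51,45+85],[598,51,45]]))
"
```

```text
42.975 [599.5 -27.  234.8] [1.450e-01 3.134e+00 2.000e-03] [ 0.6 -0.1 -1. ] 70.02463013656043 0.0
[277.5 227.5] 19.8 639 130 [589.   57.6 130. ]
platter [221.25 222.75 120.45] [597.7  52.1  45. ]
pile [212.25 203.25  78.15] [598.1  52.1 130. ]
cap 138 160 193 213 [[146.40598236 204.20919816]]
pile scene exp [[333.90407883 259.19647373]
 [332.20322121 290.18459641]]
```

View pics/v14.png

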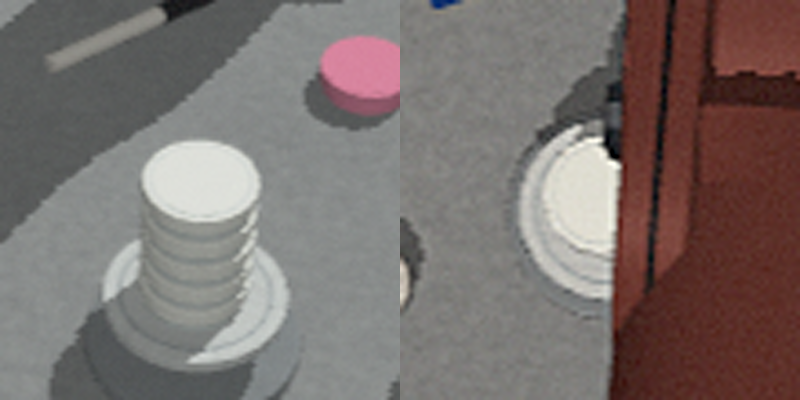

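The pile of five dishes is neat and centred, and the bottle and timer are in place. Now the lever.

Emit:
{"method": "servo_tool", "body": {"rows": [[-1, 0.5, -4, 0, 0, 0, 0], [-1, 0.7, -5, 0, 0, 0, 0], [-1, 0.7, -5, 0, 0, 0, 0], [-1, 0.7, -5, 0, 0, 0, 0], [-1, 1, -5, 0, 0, 0, 0], [-1, 1, -4.4, 0, 0, 0, 0], [-1, 0.4, -2, 0, 0, 0, 0], [-1, 0, 0, 0, 0, 0, 0]]}}

```text
t: 44.08
ee_pos: [647.3, -334.3, 231.7]
eef_rot: [-0.156, -3.136, 0.002]
contact_force: [-0.4, -0.2, -0.3]
grip_width: -0.1
grasp_force: 0.0
```

Emit:
{"method": "servo_tool", "body": {"rows": [[-1, 0, 0, -4, 0, 0, 0], [-1, 0, 0, -4, 0, 0, 0], [-1, 0, 0, -2.4, 0, 0, 0], [-1, 0, 0, 0, 0, 0, 0], [-1, 0, 0, 0, 0, 0, 0]]}}

```text
t: 44.7
ee_pos: [649.0, -331.6, 130.0]
eef_rot: [0.15, 3.136, -0.001]
contact_force: [0.7, 0.5, 0.5]
grip_width: -0.3
grasp_force: 0.0
```

Emit:
{"method": "servo_tool", "body": {"rows": [[-1, -1.7, -0.5, 0.4, 0, 0, 0], [-1, -1.7, -0.5, 0.5, 0, 0, 0], [-1, -1.1, -0.3, 0.4, 0, 0, 0], [-1, -1, -0.3, 0.3, 0, 0, 0], [-1, -1.1, -0.3, 0.1, 0, 0, 0], [-1, -1.1, -0.3, 0, 0, 0, 0], [-1, -1.1, -0.3, -0.2, 0, 0, 0], [-1, -1.1, -0.3, -0.3, 0, 0, 0]]}}

```text
t: 45.7
ee_pos: [548.3, -360.0, 140.0]
eef_rot: [-0.151, -3.137, -0.001]
contact_force: [1.9, 0.6, -0.1]
grip_width: 0.0
grasp_force: 0.7
```

```bash
cat > lev.py <<'E'
from h import *
st();s=snap("scene","lv.png");h=cv2.cvtColor(s,cv2.COLOR_BGR2HSV)
piv=np.array([573.6,-354.3,112])
for q in np.arange(-.6,1.51,.3):
    P=piv+[-75*np.sin(q)*.964,-75*np.sin(q)*.266,75*np.cos(q)];p=proj("scene",[P])[0].round().astype(int)
    w=h[p[1]-4:p[1]+5,p[0]-4:p[0]+5,2];print(round(q,1),p,w.mean().round())
E
python3 lev.py
```

```text
45.7 [ 548.3 -360.   140. ] [-1.510e-01 -3.137e+00 -1.000e-03] [ 1.9  0.6 -0.1] 0.02295214397241002 0.7388126291334629
-0.6 [153 187] 135.0
-0.3 [157 177] 161.0
0.0 [161 170] 127.0
0.3 [165 165] 75.0
0.6 [170 164] 44.0
0.9 [174 166] 86.0
1.2 [177 170] 126.0
1.5 [180 177] 134.0
```

Emit:
{"method": "servo_tool", "body": {"rows": [[-1, -1.1, -0.3, -0.5, 0, 0, 0], [-1, -1, -0.3, -0.7, 0, 0, 0], [-1, -0.8, -0.2, -0.9, 0, 0, 0], [-1, -0.7, -0.2, -0.9, 0, 0, 0], [-1, -0.5, -0.1, -1.2, 0, 0, 0], [-1, -0.4, -0.1, -1.2, 0, 0, 0], [-1, 0, 0, 0, 0, 0, 0]]}}

```text
t: 46.62
ee_pos: [505.2, -372.4, 88.5]
eef_rot: [0.151, 3.135, 0.001]
contact_force: [-3.5, 4.4, 21.9]
grip_width: 0.0
grasp_force: 11.1
```

```bash
python3 lev.py
```

```text
46.625 [ 505.2 -372.4   88.5] [1.510e-01 3.135e+00 1.000e-03] [-3.5  4.4 21.9] 0.038512929715997166 11.139978021383286
-0.6 [153 187] 92.0
-0.3 [157 177] 154.0
0.0 [161 170] 136.0
0.3 [165 165] 129.0
0.6 [170 164] 95.0
0.9 [174 166] 74.0
1.2 [177 170] 63.0
1.5 [180 177] 62.0
```

Emit:
{"method": "servo_tool", "body": {"rows": [[-1, 0, 0, 2, 0, 0, 0], [-1, 0, 0, 5, 0, 0, 0], [-1, 0, 0, 5, 0, 0, 0], [-1, -1, 5, 0, 0, 0, 0], [-1, -1, 5, 0, 0, 0, 0], [-1, -1, 4, 0, 0, 0, 0], [-1, 0, 0, 0, 0, 0, 0]]}}

```text
t: 47.55
ee_pos: [474.1, -228.8, 206.4]
eef_rot: [0.144, 3.138, 0.003]
contact_force: [1.2, -0.5, 0.5]
grip_width: -0.3
grasp_force: 0.0
```

```bash
python3 lev.py; python3 -c "
from meas import *
im=report('t15.png',113)
h=cv2.cvtColor(im,cv2.COLOR_BGR2HSV)
m=((h[...,1]>150)&((h[...,0]<8)|(h[...,0]>172)));m[:,:120]=0;m[:,190:]=0;m[:170]=0;m[300:]=0
y,x=np.nonzero(m);print('cap',x.min(),x.max(),y.min(),y.max())
m=(h[...,2]<35).astype(np.uint8);n,l,s,c=cv2.connectedComponentsWithStats(m[200:280,430:475])
print([(s[i,4],c[i].round()+[430,200]) for i in range(1,n) if s[i,4]>20],proj('top',[[501.5,-374,117],[614,-343,175]]))
d=cv2.absdiff(im,cv2.imread('pics/top0.png')).max(2);b=lambda x,y,w,hh:d[y:y+hh,x:x+w].mean().round(1);print('racks beaker diff',b(230,130,60,55),b(320,140,60,45),b(440,290,28,25))
g=cv2.imread('pics/top0.png')
cv2.imwrite('pics/end.png',im)"
```

```text
47.55 [ 474.1 -228.8  206.4] [1.440e-01 3.138e+00 3.000e-03] [ 1.2 -0.5  0.5] -0.3425707294146121 0.0
-0.6 [153 187] 133.0
-0.3 [157 177] 159.0
0.0 [161 170] 134.0
0.3 [165 165] 130.0
0.6 [170 164] 132.0
0.9 [174 166] 132.0
1.2 [177 170] 114.0
1.5 [180 177] 61.0
47.6 [ 474.2 -230.9  206.6] [1.470e-01 3.138e+00 1.000e-03] [0.2 0.  0.3] -0.24448292177598618 0.0
[434.  183.5] 37.9 653 17 [ 710.4 -335.7   17. ]
platter [221.25 221.25 120.6 ] [598.3  52.1  45. ]
pile [213.75 203.25  79.8 ] [598.1  51.5 130. ]
cap 138 160 193 213
[(np.int32(61), array([454., 207.])), (np.int32(132), array([446., 236.])), (np.int32(713), array([456., 263.])), (np.int32(24), array([471., 267.]))] [[464.55594051 265.43233222]
 [458.74917864 214.36666496]]
racks beaker diff 31.9 28.5 100.7
```

```bash
python3 -c "
from plant import manip
print(manip.sign_off())"
```

```text
the job is handed in; nothing more can be done
None
```

The job is handed in: the bottle stands upright at the tray's wall, the timer lies on the bench, all five dishes are in one centred pile on the platter, and the lever was then swung to its stop; my last camera check agreed on all but the timer, last seen before the final dish, and the beaker, which the arm hid.

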